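# Dispense one dishwasher tablet into the measuring scoop

## Task

Stand the steel measuring scoop upright under the mouth of the tablet dispenser and let go of it. Then slowly press the dispenser's sprung plunger once, all the way down until you feel it bottom on its stop, hold it there for a moment without pushing hard, and let it come fully back up, so that exactly one tablet lies in the scoop, which is still standing under the mouth. Leave the other things on the worktop where they are.

Things in the scene. Friction and masses are not known exactly. Their poses are not given: they have to be found in the camera images.
- dispenser: White plastic dispenser fixed to the worktop, front towards its -x, origin on the worktop. From the front, in its frame (mm): open hood, the mouth (x -113 to -62, y +-26, z 64 to 84); square magazine of 4 tablets (x -62 to -19, up to z 135); round housing (x 15 to 75, up to z 122) with the plunger. Under these a block 80 wide, x -45 to 85; the scoop's cup stands on the worktop before it.
- mouth (a point): Centre of the hood's lower opening, where tablets fall out: 82 mm in front (-x) of the dispenser's origin, 64 mm above the worktop. Its axes are the dispenser's. The centre of the scoop's cup belongs straight below it, within 14 mm.
- plunger_top (a point): Centre of the flat top of the plunger's round grey head (50 mm diameter, 14 mm thick), 176 mm above the worktop when up, at x=+45 mm in the dispenser's frame; moves with it.
- plunger (a joint): Plunger's stroke, m: 0 up, growing downwards. Sprung: 4 to 9 N, rising evenly, then a sharp rise at a rubber-faced stop hidden inside, whose setting varies (22 to 35 mm of stroke). The tablet falls out after about 20 mm. A stroke counts once the plunger is on the stop for 0.2 s with 2 N or more beyond the spring force; more than 22 N in all damages it. It rises by itself when let go.
- scoop_handle (a point): Grip point on the handle of the loose steel scoop (about 0.1 kg). The handle is a straight level bar 14 mm wide, 10 mm thick, its centre 36 mm above the scoop's base, running from the cup along the scoop's -x to 100 mm from the cup's axis; this point is mid-bar, 70 mm from that axis. Axes: +x towards the cup, z up.
- scoop_cup (a point): Centre of the scoop's round open cup, on its axis, 23 mm above its flat base. Cup 60 mm in diameter at the rim, 54 mm at the base, 46 mm tall, walls 3 mm. Same axes as the handle point.
- tablet0: Lowest tablet of the stack, the one that is pushed out: a white hard disc 32 mm across and 12 mm thick, origin at its underside's centre. At the start at x=-40 mm, z=70 mm in the dispenser's frame.
- tablet1: Second tablet, on top of the first; stays in the magazine (drops 12 mm when the plunger has returned).
- tablet2: Third tablet; stays in the magazine.
- tablet3: Topmost tablet; stays in the magazine.
- tumbler: Bystander: metal travel cup with a black lid, 72 mm across, 141 mm tall; origin at its base.
- tub: Bystander: low white round tub, 76 mm across, 36 mm tall.
- spoon1: Bystander: steel spoon lying at the robot's right.
- spoon2: Bystander: steel spoon lying behind the dispenser.
- carton: Bystander: upright plain carton 55 x 100 x 150 mm.
- paper_roll: Bystander: upright paper roll, 104 mm across, 100 mm tall.
Mind the look-alikes: they are no part of the job. Of the things that look like the part that bears scoop_handle, the larger one is meant. What is shaped like the dispenser but red is not meant.

How it is judged:
On the way, in this order (a step that is already met when the one before it is completed fails the run):
1. the scoop stands upright on the worktop with its cup under the mouth (within 14 mm), let go, with the plunger still up (horizontal distance between scoop_cup and mouth below 0.014 m and angle between scoop_cup's own z axis and vertical below 0.1 rad and height (world z) of scoop_cup below 0.028 m and contact force between the fingers and scoop below 0.1 N and value of joint plunger below 0.003 m), for 0.2 s.
2. the plunger is pressed against its stop with at least 2 N for 0.2 s (contact force between foot_pad and stop_pad above 2 N), for 0.2 s.
3. the plunger has come back up (value of joint plunger below 0.002 m), for 0.2 s.
At the end, for the whole second after the job is handed in: The lowest tablet, and no other, lies at rest in the cup of the scoop; the scoop stands upright (within 0.1 rad) on the worktop with the cup's centre within 14 mm of the mouth's; the plunger is fully up (within 2 mm); the other three tablets are in the magazine (horizontal distance between scoop_cup and mouth below 0.014 m and angle between scoop_cup's own z axis and vertical below 0.1 rad and height (world z) of scoop_cup below 0.028 m and x of tablet0 in the frame of scoop_cup between -0.028 and 0.028 m and y of tablet0 in the frame of scoop_cup between -0.028 and 0.028 m and z of tablet0 in the frame of scoop_cup between -0.03 and 0.015 m and x of tablet1 in the frame of dispenser between -0.055 and -0.02 m and z of each of tablet1, tablet2, tablet3 in the frame of dispenser above 0.06 m and x of tablet2 in the frame of dispenser between -0.055 and -0.02 m and x of tablet3 in the frame of dispenser between -0.055 and -0.02 m and value of joint plunger below 0.002 m and linear speed of each of scoop, tablet0 below 0.02 m/s); the robot touches nothing.
It fails at once if the plunger is pushed with more than 22 N (contact force between any of the fingers, the arm and plunger above 22 N).
It fails at once if a second tablet leaves the magazine (z of tablet1 in the frame of dispenser below 0.055 m).
It fails at once if a bystander is moved more than 20 mm or tipped (distance of any of tumbler, tub, spoon1, spoon2, carton, paper_roll from where it was at the start of the episode above 0.02 m or angle between any of tumbler, tub, carton, paper_roll's own z axis and vertical above 0.35 rad).
It also fails if it takes over 72 s, if anything falls off the work surface, if the arm or the gripper's body presses on something with over 40 N, if the wrist force passes 120 N, or if a joint passes its speed limit or range.

## Robot

A 7-joint arm with a two-finger parallel gripper is mounted at the origin on the work surface. World frame = base frame: x ahead of the robot, y to its left, z up, the work surface at z = 0. Lengths are in m, angles in rad, forces in N, time in s.
With the tool pointing down it reaches from about 0.4 to 0.875 m from the base axis. Payload 4.4 kg.
Tool frame: the origin (TCP) lies midway between the tips of the shut fingers; the grasp point (between the pads) lies 19 mm behind it; z points along the fingers, y is the direction in which the jaws open and shut (so a half turn about z gives the same grasp; the last joint's range is limited). The gripper opens to 85 mm and grips with 20 to 120 N. Pads are 22 mm wide; open, the fingers measure 114 mm over their backs; the gripper's body (76 mm by 85 mm) begins 54 mm behind the grasp point. The pads swing forward as they close: fully open they stand 13 mm farther back than shut.
Start: joints at [-1.218, 0.628, 0.038, 1.517, -0.027, 0.996, -0.02], TCP at [0.264, 0.594, 0.231] pointing down, gripper open.
Joint ranges: [-3.06, 3.06], [-0.37, 2.12], [-1.25, 1.32], [0.18, 2.47], [-1.1, 4.24], [0.23, 1.98], [-2.94, 2.94]. Speed limits (rad/s): [2.57, 2.57, 3.14, 3.14, 3.14, 3.14, 3.14].

## Interface

Orientations are given as a unit quaternion [x, y, z, w].
In Python, from bench import robot, vision gives the robot as it stands.
- The arm moves only by the tool move_arm, never from a script. Its argument "targets" is a list that holds one entry, the list of rows, each a list of 7 numbers: the turn, a rotation vector about the world's x, y, z in degrees, then the shift along the world's x, y, z in cm, then the opening, from -1 (shut) to 1 (fully open). In form: [[[rx, ry, rz, dx, dy, dz, fingers], ...]]. A call has exactly 8 rows; each row is the pose to reach, as a shift and turn from the pose measured when the call began; what a row does not reach only later rows make up. A row lasts 1/12 s, in which the tool goes at most 41.7 mm and 7.16 degrees, less where a joint would pass 70% of its speed; a pose out of reach is approached as far as the arm can. A call with a gripper value outside its range is refused whole. The fingers move at their own pace and stop on an object; "force" is the grip in N (left out, the last holds). Time passes only in rows, so rows that repeat a pose let the fingers close, or fill a call up. It gives the time, the measured TCP pose, the force and the opening at its end, in the units of the state.
- robot.state(): the state, without advancing time (a new reading comes with each control period).
- vision.grab_frame(name): name is "side" or "top" or "wrist"; returns a dict with "color" (480x640x3 uint8, red, green, blue), "depth" (480x640 float32, m along the optical axis (not along the pixel's ray), 0 where there is no reading), "fx", "fy", "cx", "cy" (pixels), "cam_to_world" (4x4, takes a point from camera to world coordinates). Camera axes: x right, y down, z forward; pixel columns grow to the right and rows downward; lengths in m; the calibration is good to about 2 mm. A picture is of the moment at which its call begins.
- robot.sign_off(): hands the job in, once; it reports no verdict.
Trained networks look in a picture, given as the dict that the camera call returned (one of the last four; its "shot" number tells which), for a name from the list of things; names that differ only in an ending like _2 or _b are one class to them, and where a whole thing is asked for, a point or a joint stands for the part that bears it (a point fixed in the world has none). Each returns a list of dicts, best first, with "p" (0 to 1); they miss things now and then, are a little off and sometimes report something else, mostly with a low value. They report only what shows in the picture. A call takes as long as a camera call. They do not tell look-alikes from the thing itself.
- vision.spot_in(picture, label): "location" ([x, y, z] in m, in world coordinates, good to about 4 mm: the middle of the surface that is visible of it).
- vision.outline_of(picture, label): "mask" (480x640 bool, what is visible of it).
- vision.place_of(picture, label): "location" ([x, y, z] in m, in world coordinates, good to about 4 mm: a listed point, or the origin of a listed thing).
The state is a dict: "time": time; "q": joint angles; "qvel": joint speeds; "effort": joint torques, N m; "ee_pos": TCP position; "eef_rot": TCP orientation; "force": force on the tool from outside, world axes, zero at the start; "torque": the same for the moment, N m; "opening": finger opening in m.
Only numpy, scipy, OpenCV 4.12 (cv2) and the standard library are available. Lean on these libraries where they do the work, as an engineer would, in place of code of your own. Each camera call takes 0.05 s, during which the arm holds its last target.

## Working session

There is one attempt and no reset: what is moved stays moved. The work goes in short steps, Python scripts to look and compute and a tool call to move; the robot and the scene stay as the last step left them, time stands still between calls to the robot, and variables do not carry over. Pictures are saved under pics/ and viewed, and the job is handed in when it is done.

Besides the shell and the picture viewer there is one more tool, called after "Call:" as a command line: name --argument value ..., lists and objects as JSON in quotes. move_arm: Moves the arm, as the interface text tells. Its arguments: {"type":"object","properties":{"targets":{"type":"array","items":{"type":"array","items":{"type":"array","items":{"type":"number"}}}},"force":{"type":"number"}},"required":["targets"]}

```bash
mkdir -p pics; ls; cat > h.py <<'E'
from bench import robot, vision
import numpy as np, cv2
def save(f,n,crop=None,s=1):
    im=f["color"][:,:,::-1]
    if crop: x0,y0,x1,y1=crop; im=im[y0:y1,x0:x1]
    im=cv2.resize(im,None,fx=s,fy=s,interpolation=cv2.INTER_CUBIC); cv2.imwrite("pics/"+n,im)
def px(f,p):
    c=np.linalg.inv(f["cam_to_world"])@np.r_[p,1]; return np.round([f["fx"]*c[0]/c[2]+f["cx"],f["fy"]*c[1]/c[2]+f["cy"]]).astype(int)
def cloud(f):
    d=f["depth"]; v,u=np.indices(d.shape); P=np.stack([(u-f["cx"])/f["fx"]*d,(v-f["cy"])/f["fy"]*d,d],-1)
    T=f["cam_to_world"]; return P@T[:3,:3].T+T[:3,3]
E
python3 - <<'E'
from h import *
print(robot.state())
for n in ["top","side"]:
    f=vision.grab_frame(n); save(f,n+"0.png")
    print(n, f["cam_to_world"].round(3).tolist())
    for l in ["dispenser","mouth","plunger_top","scoop_handle","scoop_cup"]:
        for r in vision.place_of(f,l)[:3]: print(l,np.round(r["location"],3),round(r["p"],2),px(f,r["location"]))
E
```

```text
pics
{'time': 0.0, 'q': array([-1.2178359 ,  0.62937473,  0.03843012,  1.51835408, -0.02703862,
        0.99630515, -0.02000717]), 'qvel': array([ 0.00115304, -0.0016633 , -0.00101165,  0.00038137, -0.00014232,
        0.00234609,  0.00093776]), 'effort': array([ 1.21735051e-03, -5.63420641e+01,  1.22640934e+00, -1.93448746e+01,
        1.09544961e-02,  1.04330099e-02,  7.35781441e-06]), 'ee_pos': array([0.26401167, 0.59328559, 0.23037478]), 'eef_rot': array([ 2.07862543e-01,  9.78157573e-01, -9.39770195e-04, -2.06156636e-04]), 'force': array([ 0.62678634, -0.04180282, -0.16737245]), 'torque': array([-0.0112506 , -0.03728117, -0.00107349]), 'opening': 0.08546450841490642}
top [[0.02, -0.998, 0.067, 0.486], [-1.0, -0.02, -0.003, -0.05], [0.004, -0.067, -0.998, 1.369], [0.0, 0.0, 0.0, 1.0]]
dispenser [ 0.358 -0.105 -0.001] 0.68 [340 331]
dispenser [0.645 0.041 0.001] 0.57 [282 211]
dispenser [0.45  0.252 0.036] 0.51 [190 290]
mouth [0.564 0.055 0.062] 0.84 [274 243]
mouth [ 0.276 -0.086  0.065] 0.77 [332 369]
plunger_top [0.689 0.036 0.174] 0.75 [280 181]
plunger_top [ 0.402 -0.12   0.
[... 181 characters left out ...]
55 0.036] 0.68 [189 289]
scoop_cup [0.408 0.384 0.017] 0.58 [136 306]
side [[0.946, -0.186, 0.267, 0.209], [-0.325, -0.504, 0.801, -1.113], [-0.014, -0.844, -0.537, 0.846], [0.0, 0.0, 0.0, 1.0]]
dispenser [ 0.358 -0.106 -0.002] 0.82 [230 324]
dispenser [0.646 0.041 0.003] 0.71 [333 259]
mouth [ 0.277 -0.083  0.065] 0.93 [187 301]
mouth [0.564 0.051 0.069] 0.65 [299 240]
plunger_top [ 0.4   -0.121  0.175] 0.92 [245 255]
plunger_top [0.69  0.032 0.18 ] 0.73 [353 194]
scoop_handle [0.448 0.249 0.04 ] 0.93 [233 219]
scoop_handle [0.436 0.34  0.025] 0.85 [222 209]
scoop_cup [0.513 0.278 0.02 ] 0.74 [255 216]
scoop_cup [0.409 0.388 0.018] 0.69 [209 205]
scoop_cup [0.563 0.05  0.067] 0.64 [299 241]
```

View pics/top0.png

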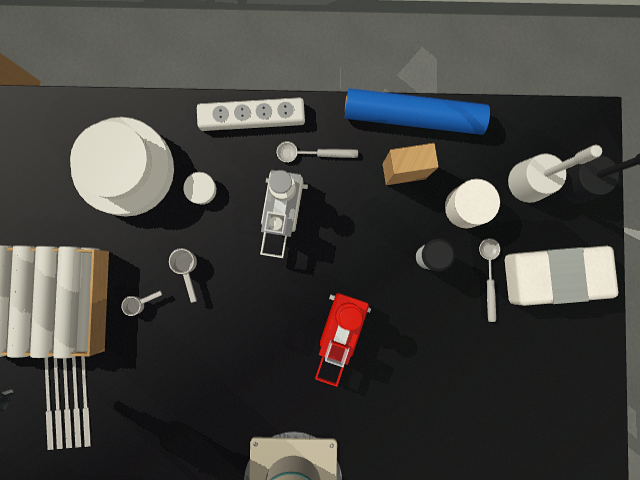

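View pics/side0.png

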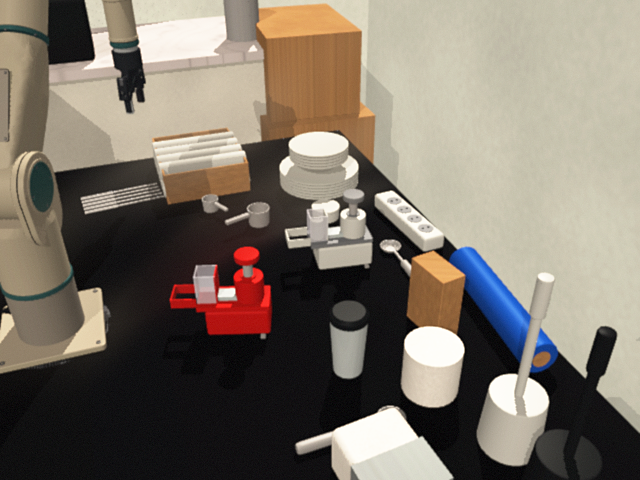

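```bash
python3 - <<'E'
from h import *
f=vision.grab_frame("top"); save(f,"top1.png",(100,150,360,370),3)
P=cloud(f)
for l in ["tumbler","tub","spoon1","spoon2","carton","paper_roll"]:
    for r in vision.place_of(f,l)[:2]: print(l,np.round(r["location"],3),round(r["p"],2),px(f,r["location"]))
for r in vision.outline_of(f,"scoop_handle")[:4]:
    m=r["mask"]; 
    Q=P[m&(f["depth"]>0)]; v,u=np.nonzero(m); print(round(r["p"],2),m.sum(),u.mean(),v.mean(),Q.min(0).round(3),Q.max(0).round(3))
    b=Q[(Q[:,2]>.02)]
    import numpy as np
for r in vision.outline_of(f,"dispenser")[:4]:
    m=r["mask"]; v,u=np.nonzero(m); print('disp',round(r["p"],2),m.sum(),u.mean(),v.mean(),f["color"][m].mean(0))
E
```

```text
tub [ 0.695  0.237 -0.   ] 0.71 [203 190]
tub [0.45  0.251 0.04 ] 0.25 [190 290]
spoon1 [ 0.787 -0.04  -0.002] 0.9 [316 155]
spoon1 [ 0.486 -0.466 -0.001] 0.65 [489 281]
spoon2 [ 0.787 -0.04  -0.002] 0.9 [316 155]
spoon2 [ 0.486 -0.466 -0.001] 0.65 [489 281]
carton [ 0.749 -0.262  0.001] 0.77 [406 172]
paper_roll [ 0.665 -0.41   0.001] 0.94 [466 207]
0.88 388 136.08247422680412 303.89948453608247 [ 0.388  0.323 -0.003] [0.443 0.412 0.04 ]
0.56 732 183.62704918032787 267.36475409836066 [ 0.424  0.238 -0.004] [0.548 0.317 0.053]
disp 0.96 2428 341.6931630971993 330.72364085667215 [187.8723229   55.19069193  47.84884679]
disp 0.94 2229 281.4997756841633 203.75235531628533 [153.94033199 152.93988336 145.01525348]
```

View pics/top1.png

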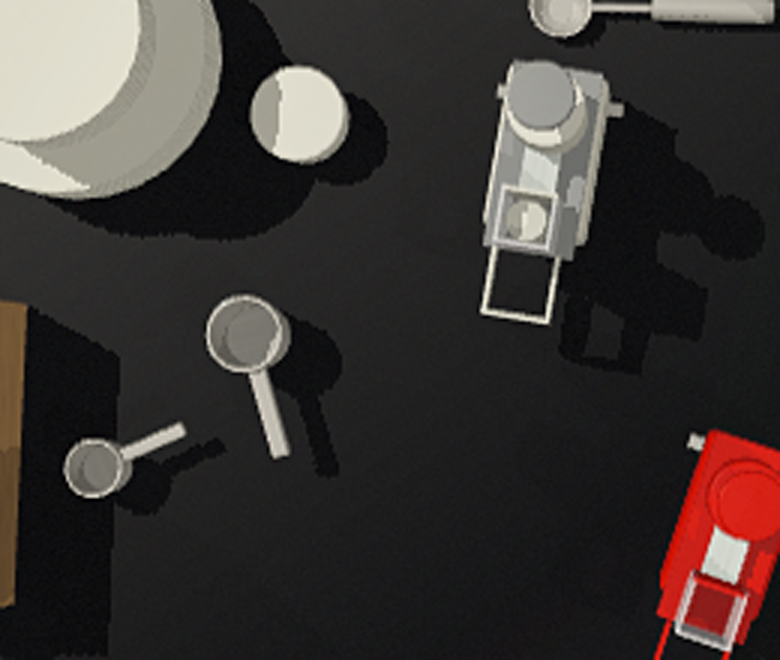

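Scoop candidates are the large one (182,262) and the small one (132,305). Dispenser candidates are the white one (282,203) and the red one (342,331). By the description I take the large scoop and the white dispenser, and the close crop confirms both. Next I refine their poses with the depth images.

```bash
cat >> h.py <<'E'
def scoop(f,c0):
    P=cloud(f); ok=f["depth"]>0
    d=np.linalg.norm(P[...,:2]-c0,axis=-1)
    rim=P[ok&(d<.05)&(abs(P[...,2]-.046)<.006)]
    # keep handle out: circle fit of radius 28.5 by robust LS
    from scipy.optimize import least_squares
    r=least_squares(lambda c:np.hypot(*(rim[:,:2]-c[:2]).T)-.0285,np.array(c0),loss='soft_l1',f_scale=.002).x
    d=np.linalg.norm(P[...,:2]-r,axis=-1)
    h=P[ok&(d>.036)&(d<.11)&(abs(P[...,2]-.041)<.006)]
    m=h[:,:2].mean(0); v=r-m; u,s,vt=np.linalg.svd(h[:,:2]-m); a=vt[0]*np.sign(vt[0]@v)
    return r,len(rim),len(h),rim[:,2].mean(),h[:,2].mean(),np.degrees(np.arctan2(v[1],v[0])),np.degrees(np.arctan2(a[1],a[0])),np.linalg.norm(h[:,:2]-r,axis=1).max()
E
python3 - <<'E'
from h import *
for n in ["top","side"]:
    f=vision.grab_frame(n); P=cloud(f)
    try: print(n,scoop(f,[.516,.277]))
    except Exception as e: print(e)
    near=(np.hypot(P[...,0]-.69,P[...,1]-.034)<.05)&(abs(P[...,2]-.176)<.008); q=P[near]; print("plunger",len(q),q.mean(0),(q.min(0)+q.max(0))/2)
    near=(np.hypot(P[...,0]-.56,P[...,1]-.053)<.06)&(abs(P[...,2]-.084)<.006); q=P[near]
    rc=cv2.minAreaRect((q[:,:2]*1000).astype(np.float32)); print("hood",len(q),rc,cv2.boxPoints(rc).tolist())
    near=(np.hypot(P[...,0]-.605,P[...,1]-.046)<.05)&(abs(P[...,2]-.135)<.006); q=P[near]
    rc=cv2.minAreaRect((q[:,:2]*1000).astype(np.float32)); print("mag",len(q),rc)
E
```

```text
top (array([0.5150065 , 0.27251119]), 149, 162, np.float64(0.04513418702811447), np.float64(0.04071152233869891), np.float64(17.11345683857513), np.float64(24.338080404272432), np.float64(0.10655417603939656))
plunger 419 [0.68811231 0.03586653 0.17616835] [0.68803428 0.03589199 0.17528115]
hood 108 ((572.7092895507812, 53.08965301513672), (52.839263916015625, 82.02374267578125), 81.97686767578125) [[528.4114379882812, 32.65276336669922], [609.6322631835938, 21.204477310180664], [617.0071411132812, 73.52654266357422], [535.7863159179688, 84.9748306274414]]
mag 108 ((604.84228515625, 48.13201904296875), (42.541297912597656, 42.832618713378906), 81.01274871826172)
side (array([0.51792492, 0.26918513]), 190, 120, np.float64(0.04528939359805885), np.float64(0.041261252939691496), np.float64(13.860888110291986), np.float64(91.41874927261313), np.float64(0.10334779169153867))
plunger 254 [0.68844447 0.02601968 0.17756084] [0.69080229 0.02983184 0.1756216 ]
hood 259 ((574.4472045898438, 49.6446533203125), (58.63407516479492, 81.95232391357422), 83.23417663574219) [[530.302490234375, 25.359249114990234], [611.68408203125, 15.70431137084961], [618.5919189453125, 73.9300537109375], [537.2103271484375, 83.58499145507812]]
mag 179 ((607.3648071289062, 45.163002014160156), (54.04558181762695, 44.02174377441406), 80.03702545166016)
```

Call:
move_arm --targets '[[[0, 0, 6, 2, -4, 1, 1], [0, 0, 12, 4, -8, 2, 1], [0, 0, 18, 6, -12, 2, 1], [0, 0, 24, 8, -15, 2, 1], [0, 0, 30, 10, -19, 2, 1], [0, 0, 36, 12, -23, 2, 1], [0, 0, 42, 13, -26, 2, 1], [0, 0, 44, 14, -29, 2, 1]]]'

```text
time: 1.82
ee_pos: [0.4059, 0.3003, 0.2515]
eef_rot: [-0.175, 0.985, -0.001, 0.0]
force: [0.2, -0.4, 0.2]
opening: 0.0857
```

Call:
move_arm --targets '[[[0, 0, 0, 1, -2, 0, 1], [0, 0, 0, 2, -4, -1, 1], [0, 0, 0, 3, -5, -2, 1], [0, 0, 0, 3, -5, -3, 1], [0, 0, 0, 3, -5, -3, 1], [0, 0, 0, 3, -5, -3, 1], [0, 0, 0, 3, -5, -3, 1], [0, 0, 0, 3, -5, -3, 1]]]'

```text
time: 2.48
ee_pos: [0.4358, 0.2513, 0.2221]
eef_rot: [-0.175, 0.985, -0.0, 0.001]
force: [-0.4, -0.1, 0.4]
opening: 0.0856
```

```bash
python3 - <<'E'
from h import *
s=robot.state(); print(s["time"],s["ee_pos"],s["eef_rot"],s["force"])
for n in ["wrist","top"]:
    f=vision.grab_frame(n); save(f,n+"2.png")
    for l in ["scoop_handle","scoop_cup"]:
        for r in vision.place_of(f,l)[:3]: print(l,np.round(r["location"],4),round(r["p"],2),px(f,r["location"]))
    P=cloud(f); 
    for zc in [.041,.046]:
        m=(abs(P[...,2]-zc)<.003)&(np.hypot(P[...,0]-.48,P[...,1]-.26)<.09); q=P[m]; print(zc,len(q),q.min(0) if len(q) else '',q.max(0) if len(q) else '')
E
```

```text
2.4833 [0.43582092 0.25130769 0.22210633] [-1.75360569e-01  9.84503890e-01 -2.07813572e-04  8.47592257e-04] [-0.43469073 -0.11884701  0.36423039]
scoop_handle [0.4484 0.2512 0.037 ] 0.84 [317 223]
scoop_handle [0.4306 0.3396 0.0265] 0.78 [404 233]
scoop_handle [0.6058 0.0496 0.1034] 0.41 [ 40 329]
scoop_cup [0.5178 0.271  0.0237] 0.93 [313 283]
0.041 1214 [0.42164105 0.23513773 0.03800203] [0.54493498 0.29832402 0.04394952]
0.046 565 [0.42602828 0.2388643  0.04301969] [0.54662889 0.30106351 0.04841494]
scoop_handle [0.4511 0.2541 0.0364] 0.82 [189 289]
scoop_cup [0.5198 0.2712 0.0247] 0.6 [184 260]
0.041 115 [0.42126096 0.23671791 0.03800523] [0.54564589 0.30200304 0.04391176]
0.046 100 [0.42387602 0.24169244 0.043096  ] [0.54529963 0.30200304 0.04898874]
```

View pics/wrist2.png

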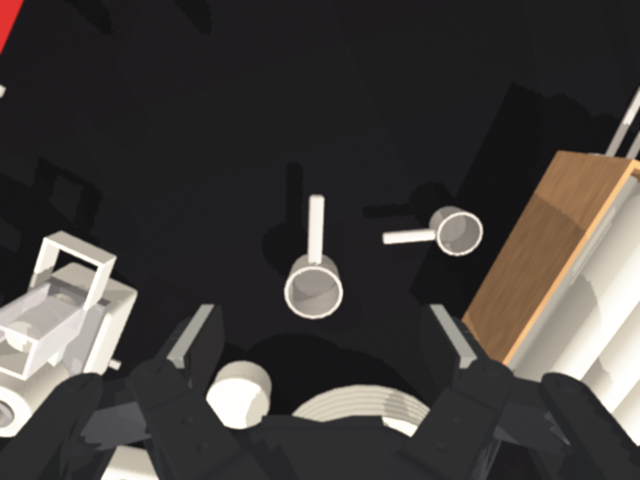

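The wrist view shows the large scoop's cup at (314,285), its handle running to (317,198), and the small look-alike at (457,231). I fit rim and handle from pixels.

```bash
cat >> h.py <<'E'
def plane(f,uv,z):
    T=f["cam_to_world"]; r=np.array([(uv[0]-f["cx"])/f["fx"],(uv[1]-f["cy"])/f["fy"],1])@T[:3,:3].T; k=(z-T[2,3])/r[2]; return T[:3,3]+k*r
def scoop2(f,hp,yaw):
    "handle points by depth-free pixel segmentation: bright pixels on plane z=.041 near handle line"
    g=f["color"].min(-1)
    v,u=np.indices(g.shape); T=f["cam_to_world"]
    D=np.stack([(u-f["cx"])/f["fx"],(v-f["cy"])/f["fy"],np.ones(g.shape)],-1)@T[:3,:3].T
    def on(z): k=(z-T[2,3])/D[...,2]; return T[:2,3]+k[...,None]*D[...,:2]
    Q=on(.041); a=np.array([np.cos(yaw),np.sin(yaw)]); n=np.array([-a[1],a[0]])
    for it in range(3):
        s=(Q-hp)@a; t=(Q-hp)@n; m=(g>90)&(abs(t)<.014)&(s>-.045)&(s<.028)
        q=Q[m]; c=q.mean(0); vt=np.linalg.svd(q-c)[2][0]; a=vt*np.sign(vt@a); n=np.array([-a[1],a[0]]); 
        end=np.percentile((q-c)@a,1); hp=c+a*(end+.030)   # grip point is 30mm from the handle's end
    return hp,np.degrees(np.arctan2(a[1],a[0])),hp+.07*a,m.sum(),np.ptp((q-c)@n)
E
python3 - <<'E'
from h import *
f=vision.grab_frame("wrist"); 
print(scoop2(f,np.array([.449,.251]),.31))
g=f["color"]; m=vision.outline_of(f,"scoop_cup")
save(f,"w3.png",(260,180,370,330),4)
f=vision.grab_frame("top"); print(scoop2(f,np.array([.449,.251]),.31))
E
```

```text
(array([0.45050808, 0.25005151]), np.float64(17.994975966423553), array([0.51708393, 0.27167687]), np.int64(897), np.float64(0.015290139381033407))
(array([0.45003088, 0.25433782]), np.float64(19.320469244860313), array([0.51608868, 0.27749743]), np.int64(86), np.float64(0.023321030921115437))
```

View pics/w3.png

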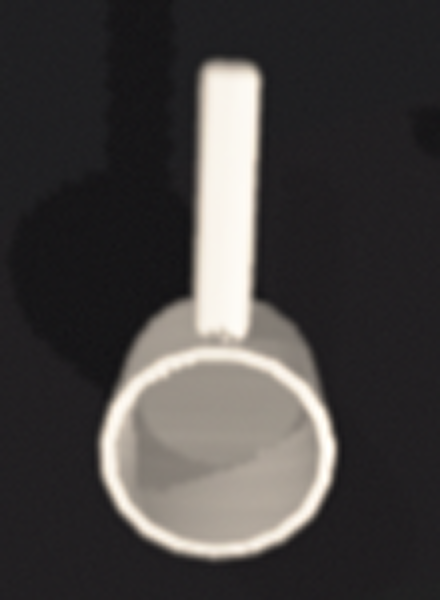

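Call:
move_arm --targets '[[[0, 0, -2, 0.8, -0.2, -3, 0.3], [0, 0, -2, 0.8, -0.2, -6, 0.3], [0, 0, -2, 0.8, -0.2, -9, 0.3], [0, 0, -2, 0.8, -0.2, -12, 0.3], [0, 0, -2, 0.8, -0.2, -13, 0.3], [0, 0, -2, 0.8, -0.2, -14, 0.3], [0, 0, -2, 0.8, -0.2, -14, 0.3], [0, 0, -2, 0.8, -0.2, -14, 0.3]]]'

```text
time: 3.6
ee_pos: [0.4444, 0.2488, 0.0821]
eef_rot: [-0.157, 0.988, -0.0, 0.001]
force: [0.4, -0.1, -0.8]
opening: 0.0559
```

```bash
python3 - <<'E'
from h import *
s=robot.state(); print(s["ee_pos"],s["force"],s["opening"])
f=vision.grab_frame("wrist"); save(f,"w4.png")
print(scoop2(f,np.array([.450,.251]),.31))
for l in ["scoop_handle","scoop_cup"]:
    for r in vision.place_of(f,l)[:2]: print(l,np.round(r["location"],4),round(r["p"],2),px(f,r["location"]))
E
```

```text
[0.44435438 0.24875324 0.08214755] [ 0.44852601 -0.08341107 -0.84384807] 0.05587292527553324
(array([0.44924035, 0.24961671]), np.float64(17.935666823159373), array([0.51583855, 0.27117314]), np.int64(2490), np.float64(0.02756194284073022))
scoop_handle [0.4499 0.2498 0.0375] 0.82 [320 277]
scoop_handle [0.4316 0.3409 0.0263] 0.73 [465 286]
scoop_cup [0.5203 0.2708 0.0254] 0.59 [318 366]
scoop_cup [0.4108 0.3896 0.0122] 0.58 [536 270]
```

View pics/w4.png

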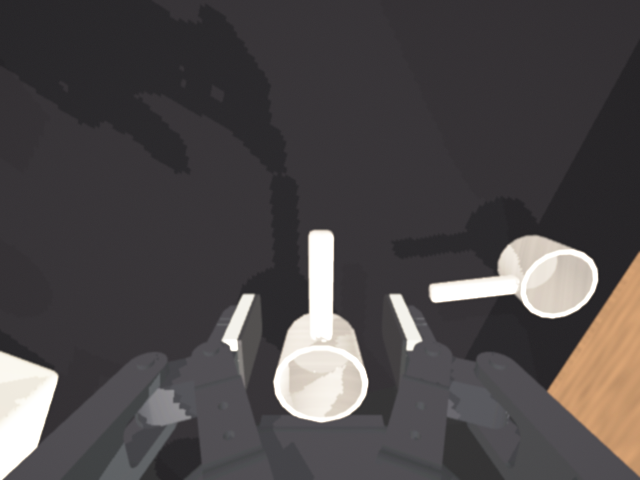

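The handle (column 320) is centred between the fingers, so I descend and grip.

Call:
move_arm --targets '[[[0, 0, 0, 0, 0, -2, 0.3], [0, 0, 0, 0, 0, -4, 0.3], [0, 0, 0, 0, 0, -5.5, 0.3], [0, 0, 0, 0, 0, -6.4, 0.3], [0, 0, 0, 0, 0, -6.4, 0.3], [0, 0, 0, 0, 0, -6.4, -0.1], [0, 0, 0, 0, 0, -6.4, -0.4], [0, 0, 0, 0, 0, -6.4, -0.5]]]' --force 40

```text
time: 4.42
ee_pos: [0.4455, 0.2494, 0.0199]
eef_rot: [-0.157, 0.988, 0.0, 0.003]
force: [0.6, -0.5, -0.4]
opening: 0.0217
```

Call:
move_arm --targets '[[[0, 0, 0, 0, 0, 0, -0.6], [0, 0, 0, 0, 0, 0, -0.7], [0, 0, 0, 0, 0, 0, -0.8], [0, 0, 0, 0, 0, 0, -0.9], [0, 0, 0, 0, 0, 0, -1], [0, 0, 0, 0, 0, 0, -1], [0, 0, 0, 0, 0, 0, -1], [0, 0, 0, 0, 0, 0, -1]]]'

```text
time: 5.08
ee_pos: [0.4457, 0.2496, 0.0202]
eef_rot: [-0.157, 0.988, 0.0, 0.003]
force: [-1.3, 1.6, 6.0]
opening: 0.0131
```

Call:
move_arm --targets '[[[0, 0, 0, 0, 0, 0, -1], [0, 0, 0, 0, 0, 0.2, -1], [0, 0, 0, 0, 0, 0.5, -1], [0, 0, 0, 0, 0, 0.8, -1], [0, 0, 0, 0, 0, 0.8, -1], [0, 0, 0, 0, 0, 0.8, -1], [0, 0, 0, 0, 0, 0.8, -1], [0, 0, 0, 0, 0, 0.8, -1]]]'

```text
time: 5.75
ee_pos: [0.4456, 0.2495, 0.0281]
eef_rot: [-0.157, 0.988, 0.0, 0.003]
force: [-0.1, -0.3, -1.0]
opening: 0.013
```

```bash
python3 - <<'E'
from h import *
s=robot.state(); print(s["ee_pos"],s["eef_rot"],s["force"],s["opening"])
f=vision.grab_frame("wrist"); save(f,"w5.png")
for l in ["scoop_handle","scoop_cup"]:
    for r in vision.place_of(f,l)[:2]: print(l,np.round(r["location"],4),round(r["p"],2),px(f,r["location"]))
f=vision.grab_frame("side"); save(f,"s5.png",(180,150,340,270),5)
for l in ["scoop_handle","scoop_cup"]:
    for r in vision.place_of(f,l)[:2]: print(l,np.round(r["location"],4),round(r["p"],2),px(f,r["location"]))
E
```

```text
[0.44558383 0.24951274 0.02810672] [-1.57440356e-01  9.87524719e-01  4.38568547e-04  2.69669949e-03] [-0.12272165 -0.27186481 -1.02651417] 0.013014620217016664
scoop_handle [0.4293 0.3389 0.0301] 0.9 [511 332]
scoop_handle [0.4489 0.2517 0.0437] 0.75 [324 333]
scoop_cup [0.409  0.3896 0.0097] 0.97 [596 304]
scoop_cup [0.5153 0.273  0.0289] 0.6 [323 429]
scoop_handle [0.4484 0.2527 0.0444] 0.95 [233 217]
scoop_handle [0.4363 0.3423 0.0279] 0.86 [222 208]
scoop_cup [0.5159 0.2774 0.0279] 0.91 [256 214]
scoop_cup [0.4128 0.3855 0.0137] 0.84 [211 206]
```

View pics/w5.png

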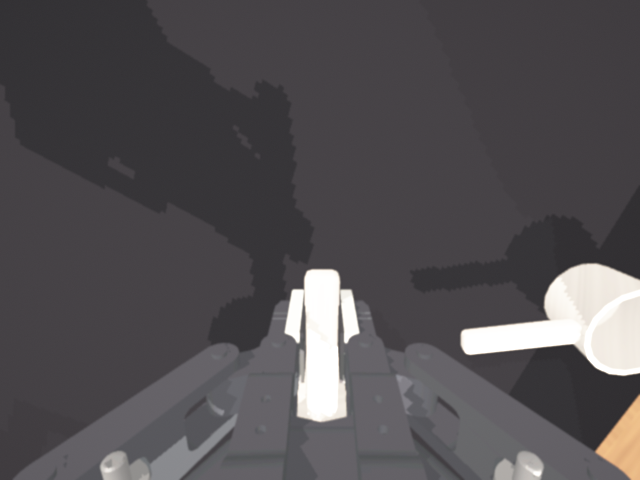

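View pics/s5.png

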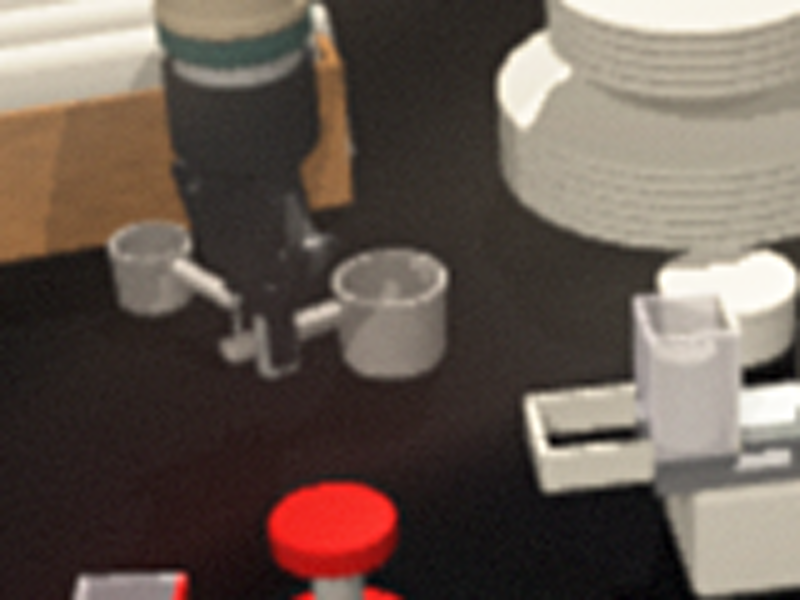

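Call:
move_arm --targets '[[[0, 0, -4, 0.2, -1, 0, -1], [0, 0, -8, 0.4, -2.5, 0, -1], [0, 0, -13, 0.7, -4, 0, -1], [0, 0, -18, 1, -6, 0, -1], [0, 0, -23, 1.2, -7.5, 0, -1], [0, 0, -26.4, 1.4, -9, 0, -1], [0, 0, -26.4, 1.4, -9, 0, -1], [0, 0, -26.4, 1.4, -9, 0, -1]]]'

```text
time: 6.72
ee_pos: [0.4598, 0.158, 0.0282]
eef_rot: [0.073, 0.997, -0.001, 0.003]
force: [0.5, -0.1, -0.6]
opening: 0.013
```

```bash
python3 - <<'E'
from h import *
s=robot.state(); print(s["ee_pos"],s["eef_rot"],s["force"],s["opening"])
x,y=s["eef_rot"][:2]; print(np.degrees(np.arctan2(2*y*y-1,2*x*y))-90)
for n in ["top","side"]:
    f=vision.grab_frame(n); save(f,n+"6.png",(200,150,360,270) if n=="side" else (180,180,340,300),5)
    for l in ["scoop_cup","mouth"]:
        for r in vision.place_of(f,l)[:3]: print(l,np.round(r["location"],4),round(r["p"],2),px(f,r["location"]))
E
```

```text
[0.45979859 0.15802047 0.02821733] [ 7.34206619e-02  9.97296980e-01 -5.83251135e-04  2.79272023e-03] [ 0.53478699 -0.12493906 -0.63651305] 0.01300018100835021
-8.421067996566634
scoop_cup [0.4091 0.3849 0.0173] 0.8 [136 306]
scoop_cup [0.5354 0.1495 0.0337] 0.65 [235 254]
mouth [0.5646 0.0555 0.0621] 0.82 [274 242]
mouth [ 0.2795 -0.0853  0.0674] 0.81 [332 368]
scoop_cup [0.5308 0.156  0.0258] 0.73 [274 236]
scoop_cup [0.4134 0.3889 0.0151] 0.51 [211 205]
mouth [ 0.2778 -0.0833  0.0622] 0.63 [187 302]
mouth [0.5655 0.0529 0.068 ] 0.6 [299 240]
```

View pics/top6.png

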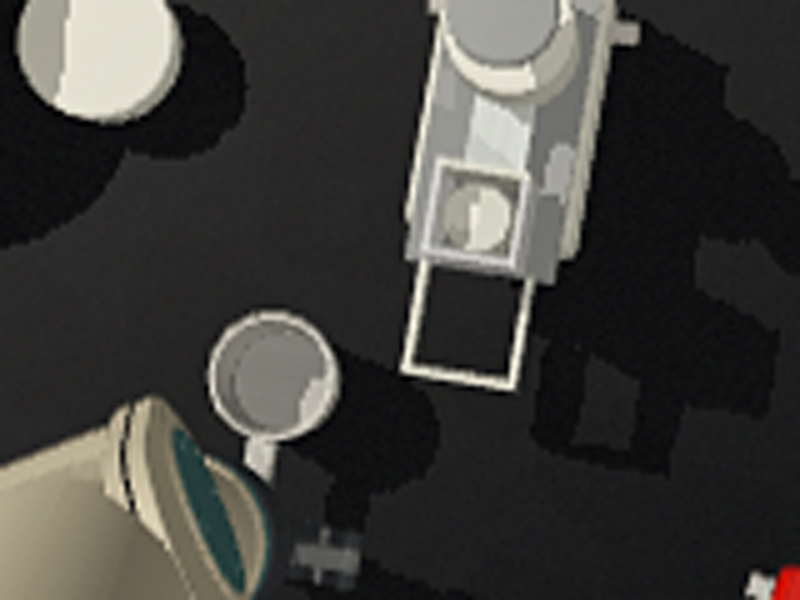

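View pics/side6.png

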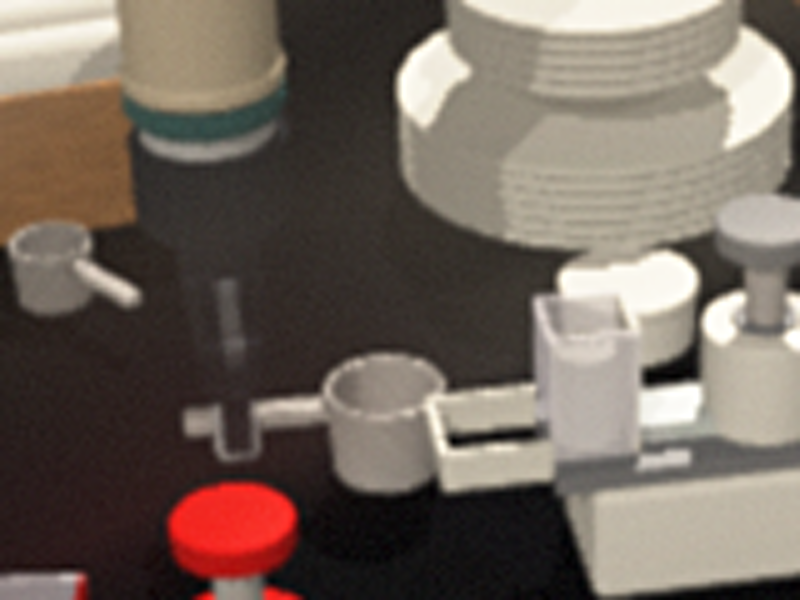

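```bash
python3 - <<'E'
from h import *
f=vision.grab_frame("top")
cup=plane(f,(180+275/5,180+376/5),.0545); print("cup",cup)
a=plane(f,(180+401/5,180+372/5),.084); b=plane(f,(180+517/5,180+390/5),.084); m=(a+b)/2
d=b-a; yaw=np.degrees(np.arctan2(d[1],d[0]))+90; print(a,b,m,yaw,np.linalg.norm(d))
y=np.radians(-8.3); mo=m[:2]+.031*np.array([np.cos(y),np.sin(y)]); print("mouth",mo,"shift",mo-cup[:2])
E
```

```text
cup [0.53292678 0.14556563 0.0545    ]
[0.53484189 0.08358286 0.084     ] [0.52765624 0.03030223 0.084     ] [0.53124906 0.05694255 0.084     ] -7.6807994710723335 0.053762983940595574
mouth [0.56192436 0.0524675 ] shift [ 0.02899758 -0.09309812]
```

Call:
move_arm --targets '[[[0, 0, 0, 0.2, -1, 0, -1], [0, 0, 0, 0.6, -2.5, 0, -1], [0, 0, 0, 1, -4, 0, -1], [0, 0, 0, 1.5, -5.5, 0, -1], [0, 0, 0, 2, -7, 0, -1], [0, 0, 0, 2.5, -8.3, 0, -1], [0, 0, 0, 2.9, -9.3, 0, -1], [0, 0, 0, 2.9, -9.3, 0, -1]]]'

```text
time: 7.73
ee_pos: [0.4895, 0.0641, 0.0282]
eef_rot: [0.074, 0.997, -0.001, 0.003]
force: [-0.1, -0.6, -1.2]
opening: 0.013
```

Call:
move_arm --targets '[[[0, 0, 0, 0, 0, 0, -1], [0, 0, 0, 0, 0, 0, -1], [0, 0, 0, 0, 0, 0, -1], [0, 0, 0, 0, 0, -0.2, -1], [0, 0, 0, 0, 0, -0.4, -1], [0, 0, 0, 0, 0, -0.6, -1], [0, 0, 0, 0, 0, -0.7, -1], [0, 0, 0, 0, 0, -0.7, -1]]]'

```text
time: 8.4
ee_pos: [0.4892, 0.0644, 0.021]
eef_rot: [0.073, 0.997, -0.001, 0.003]
force: [-0.9, 0.7, 0.6]
opening: 0.013
```

```bash
python3 - <<'E'
from h import *
s=robot.state(); print(s["ee_pos"],s["force"],s["opening"])
for n in ["top","side"]:
    f=vision.grab_frame(n); save(f,n+"7.png",(220,150,380,270) if n=="side" else (200,180,360,300),5)
    for l in ["scoop_cup","mouth","scoop_handle"]:
        for r in vision.place_of(f,l)[:3]: print(l,np.round(r["location"],4),round(r["p"],2),px(f,r["location"]))
E
```

```text
[0.48919294 0.06442465 0.0209796 ] [-0.86304107  0.71208206  0.59627995] 0.012966633279083518
scoop_cup [0.564  0.0555 0.0246] 0.89 [275 243]
scoop_cup [0.4104 0.3865 0.0176] 0.56 [135 305]
scoop_cup [0.5657 0.0557 0.0622] 0.25 [273 242]
mouth [ 0.2789 -0.0872  0.0666] 0.75 [333 368]
mouth [0.5661 0.0576 0.062 ] 0.61 [273 242]
scoop_handle [ 0.4848 -0.4657 -0.0017] 0.73 [489 281]
scoop_handle [0.4332 0.3413 0.0284] 0.66 [153 296]
scoop_cup [0.5639 0.0549 0.023 ] 0.65 [299 256]
scoop_cup [0.4134 0.3878 0.0174] 0.57 [211 205]
mouth [0.5633 0.0523 0.0672] 0.72 [299 241]
mouth [ 0.2803 -0.0819  0.0635] 0.65 [188 301]
scoop_handle [0.4908 0.0641 0.0384] 0.85 [268 254]
scoop_handle [0.4341 0.3429 0.0295] 0.62 [221 207]
```

View pics/top7.png

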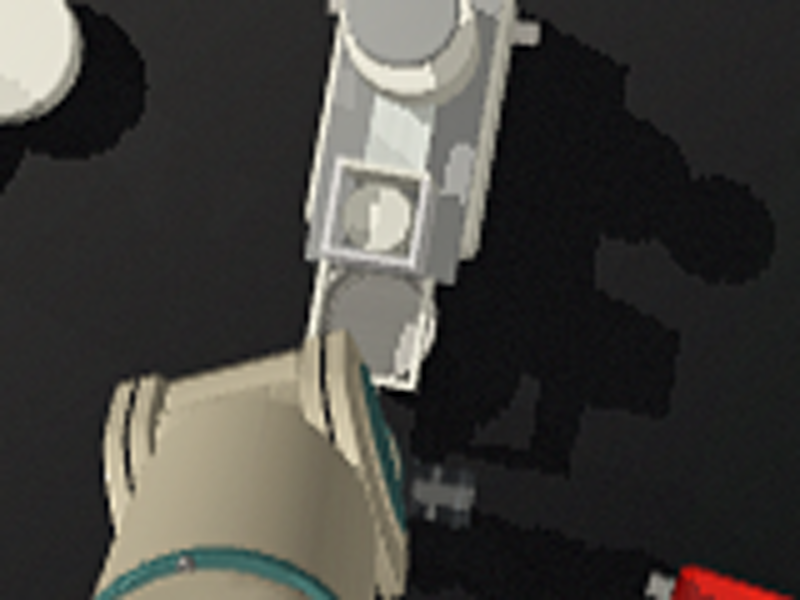

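View pics/side7.png

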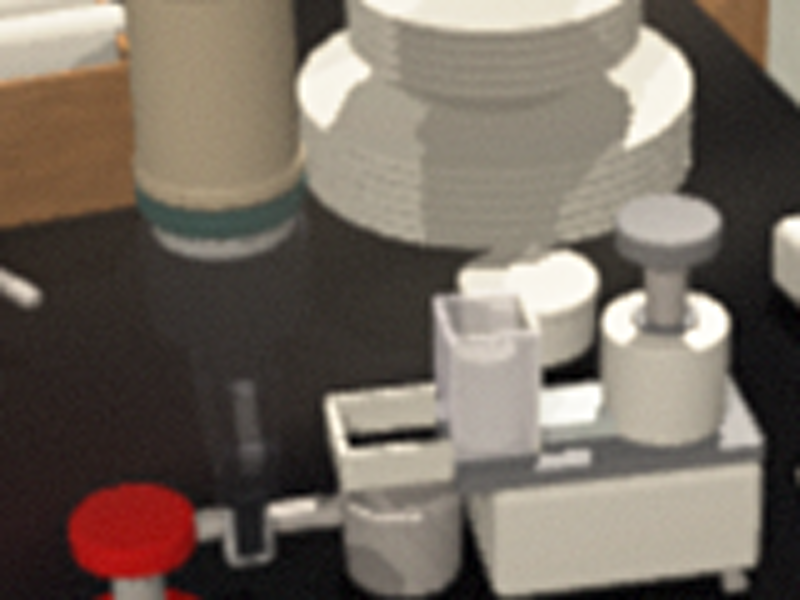

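The cup stands under the hood opening in both views. I lower the last millimetre and release.

Call:
move_arm --targets '[[[0, 0, 0, 0, 0, -0.05, -1], [0, 0, 0, 0, 0, -0.1, -1], [0, 0, 0, 0, 0, -0.1, -1], [0, 0, 0, 0, 0, -0.1, -0.75], [0, 0, 0, 0, 0, -0.1, -0.65], [0, 0, 0, 0, 0, -0.1, -0.55], [0, 0, 0, 0, 0, -0.1, -0.45], [0, 0, 0, 0, 0, -0.1, -0.3]]]'

```text
time: 9.47
ee_pos: [0.4899, 0.0639, 0.0201]
eef_rot: [0.074, 0.997, -0.001, 0.004]
force: [0.5, 0.5, -0.0]
opening: 0.0296
```

```bash
python3 - <<'E'
from h import *
s=robot.state(); print(s["ee_pos"],s["force"],s["opening"])
for n in ["wrist","side"]:
    f=vision.grab_frame(n); save(f,n+"8.png",(220,150,380,270) if n=="side" else None,5 if n=="side" else 1)
    for l in ["scoop_cup","mouth","scoop_handle"]:
        for r in vision.place_of(f,l)[:3]: print(l,np.round(r["location"],4),round(r["p"],2),px(f,r["location"]))
E
```

```text
[0.48986936 0.06388199 0.02013505] [ 0.54528016  0.51321327 -0.04078497] 0.02959903819043045
scoop_handle [0.4938 0.0619 0.0372] 0.88 [318 336]
scoop_cup [0.5618 0.0594 0.0236] 0.79 [298 255]
scoop_cup [0.4093 0.3872 0.013 ] 0.56 [209 206]
mouth [ 0.275  -0.0847  0.0621] 0.94 [186 303]
mouth [0.5633 0.0519 0.0677] 0.74 [299 241]
mouth [0.6452 0.0416 0.0028] 0.19 [333 259]
scoop_handle [0.495  0.0622 0.0376] 0.7 [270 254]
scoop_handle [0.4375 0.3439 0.0277] 0.54 [222 207]
```

View pics/side8.png

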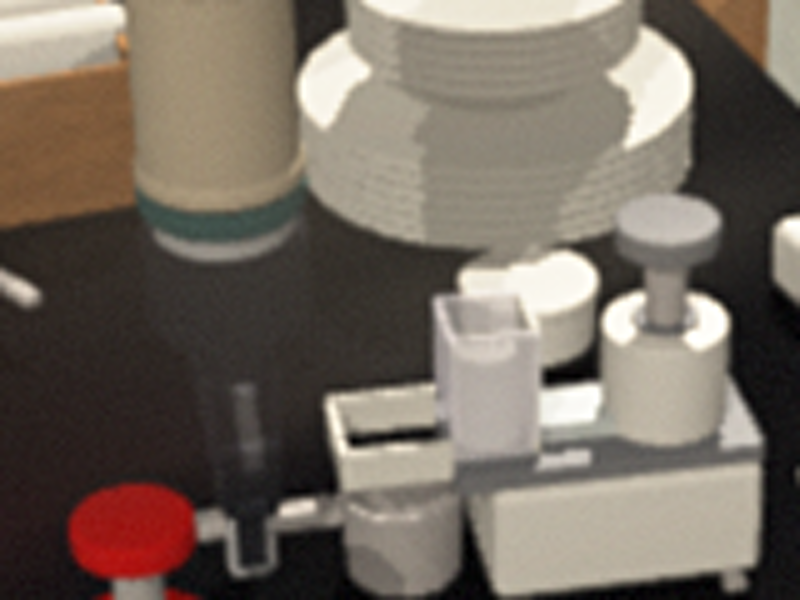

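View pics/wrist8.png

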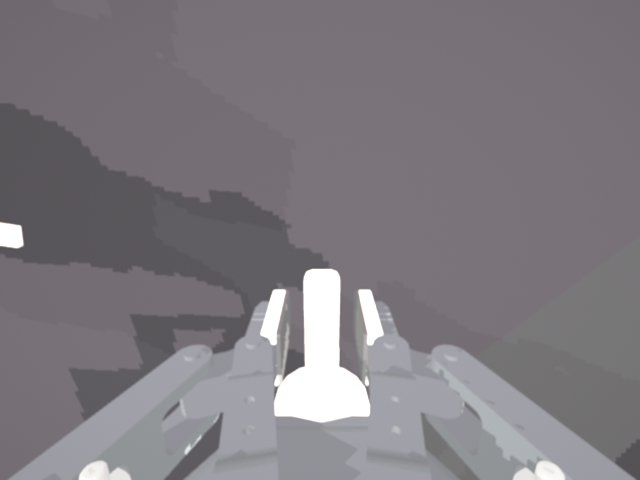

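The handle is free between the fingers. I raise the arm straight up and check.

Call:
move_arm --targets '[[[0, 0, 0, 0, 0, 0.5, -0.1], [0, 0, 0, 0, 0, 2, -0.1], [0, 0, 0, 0, 0, 5, -0.1], [0, 0, 0, 0, 0, 9, -0.1], [0, 0, 0, 0, 0, 13, -0.1], [0, 0, 0, 0, 0, 17, -0.1], [0, 0, 0, 0, 0, 21, -0.1], [0, 0, 0, 0, 0, 23, -0.1]]]'

```text
time: 10.53
ee_pos: [0.4913, 0.0643, 0.2554]
eef_rot: [0.074, 0.997, 0.0, 0.007]
force: [-0.1, -0.1, -0.5]
opening: 0.0384
```

Call:
move_arm --targets '[[[0, 0, 0, -1, 3, 0, -0.5], [0, 0, 0, -1, 6, 0, -1], [0, 0, 0, -1, 8, 0, -1], [0, 0, 0, -1, 8, 0, -1], [0, 0, 0, -1, 8, 0, -1], [0, 0, 0, -1, 8, 0, -1], [0, 0, 0, -1, 8, 0, -1], [0, 0, 0, -1, 8, 0, -1]]]'

```text
time: 11.2
ee_pos: [0.4814, 0.1429, 0.2553]
eef_rot: [0.075, 0.997, -0.0, 0.007]
force: [-0.1, -0.8, -0.6]
opening: -0.0
```

```bash
python3 - <<'E'
from h import *
s=robot.state(); print(s["ee_pos"],s["eef_rot"],s["force"],s["opening"])
for n in ["top","side"]:
    f=vision.grab_frame(n); save(f,n+"9.png",(220,150,380,270) if n=="side" else (200,180,360,300),5)
    for l in ["scoop_cup","mouth","scoop_handle","plunger_top"]:
        for r in vision.place_of(f,l)[:3]: print(l,np.round(r["location"],4),round(r["p"],2),px(f,r["location"]))
E
```

```text
[0.48135054 0.14293976 0.25530157] [ 7.47670482e-02  9.97177707e-01 -2.17401275e-04  6.81625907e-03] [-0.13405694 -0.83177378 -0.63152396] -2.257024766677787e-05
scoop_cup [0.5634 0.0538 0.0244] 0.81 [276 244]
scoop_cup [0.4136 0.3839 0.0171] 0.64 [136 304]
mouth [0.5622 0.0517 0.0644] 0.89 [275 243]
mouth [ 0.2782 -0.0847  0.0651] 0.86 [331 368]
scoop_handle [0.4907 0.0675 0.0357] 0.67 [269 274]
scoop_handle [ 4.849e-01 -4.648e-01 -1.000e-04] 0.52 [488 281]
plunger_top [ 0.4021 -0.1227  0.1726] 0.91 [352 317]
plunger_top [0.6895 0.0329 0.1747] 0.71 [281 181]
scoop_cup [0.6956 0.2391 0.0015] 0.71 [325 217]
scoop_cup [0.4077 0.3858 0.0158] 0.65 [209 206]
scoop_cup [0.5605 0.0567 0.0233] 0.6 [297 255]
mouth [ 0.2766 -0.0791  0.0637] 0.64 [186 300]
mouth [0.565  0.0534 0.0658] 0.58 [299 241]
scoop_handle [0.4348 0.3396 0.0245] 0.8 [222 209]
scoop_handle [0.4945 0.0622 0.0402] 0.58 [270 254]
plunger_top [ 0.3987 -0.122   0.1762] 0.9 [245 254]
plunger_top [0.6873 0.03   0.178 ] 0.81 [352 195]
```

View pics/top9.png

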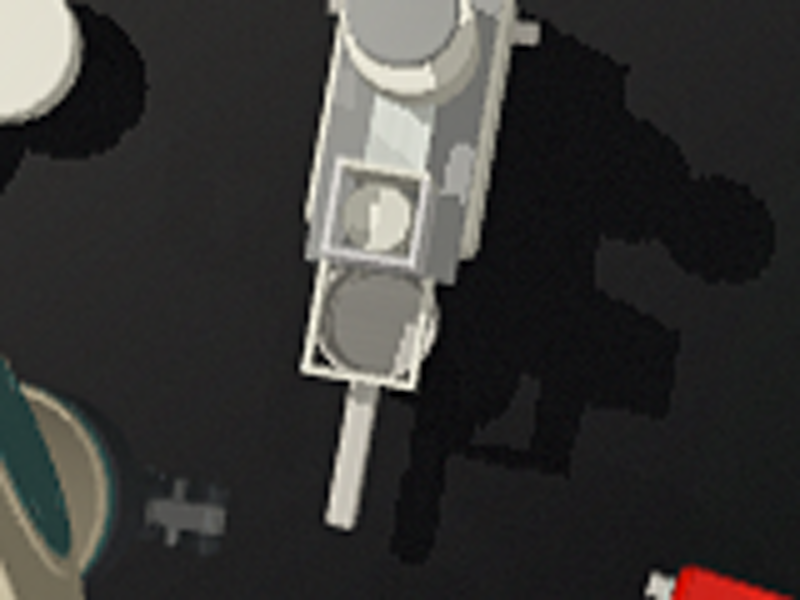

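View pics/side9.png

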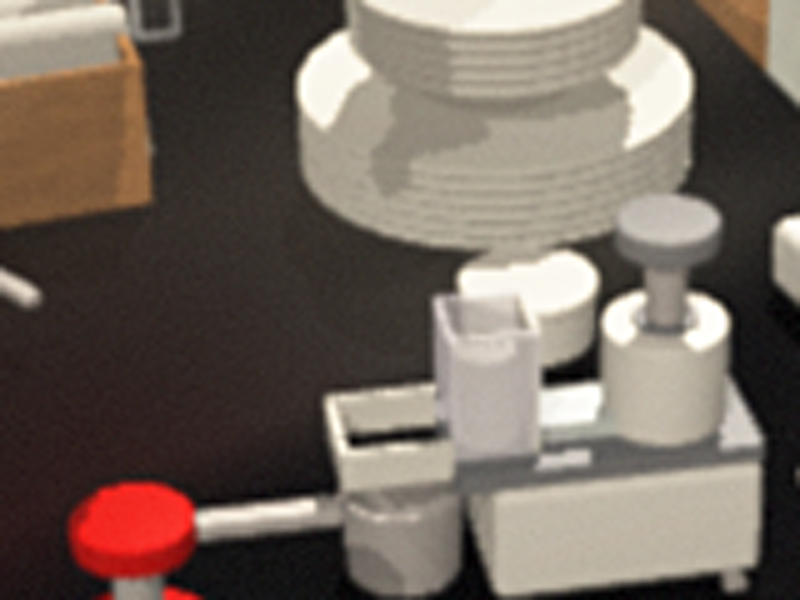

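```bash
python3 - <<'E'
from h import *
f=vision.grab_frame("top")
print(plane(f,(200+374/5,180+318/5),.046), plane(f,(200+340/5,180+525/5),.041))
P=cloud(f); q=P[(np.hypot(P[...,0]-.69,P[...,1]-.034)<.04)&(abs(P[...,2]-.176)<.008)]; print(q.mean(0))
s=robot.state(); print(s["ee_pos"], robot.state()["force"])
E
```

```text
[0.56247035 0.05379773 0.046     ] [0.46471552 0.06775229 0.041     ]
[0.68801674 0.03559688 0.17632581]
[0.4813355  0.14426916 0.25536513] [-1.19926817 -0.66907475  0.71767154]
```

The scoop stands about 2 mm from the mouth's centre. Now to the plunger, with the fingers shut.

Call:
move_arm --targets '[[[0, 0, 0, 3, -1.6, 0, -1], [0, 0, 0, 6, -3.2, 0, -1], [0, 0, 0, 9, -4.8, 0, -1], [0, 0, 0, 12, -6.4, 0, -1], [0, 0, 0, 15, -8, 0, -1], [0, 0, 0, 18, -9.5, 0, -1], [0, 0, 0, 20, -10.5, 0, -1], [0, 0, 0, 20.7, -10.9, 0, -1]]]'

```text
time: 12.42
ee_pos: [0.691, 0.0321, 0.2545]
eef_rot: [0.075, 0.997, -0.001, 0.008]
force: [-0.3, -1.0, -0.1]
opening: 0.0002
```

Call:
move_arm --targets '[[[0, 0, 0, 0, 0, 0, -1], [0, 0, 0, 0, 0, -1.5, -1], [0, 0, 0, 0, 0, -3, -1], [0, 0, 0, 0, 0, -4, -1], [0, 0, 0, 0, 0, -5, -1], [0, 0, 0, 0, 0, -5.5, -1], [0, 0, 0, 0, 0, -6, -1], [0, 0, 0, 0, 0, -6, -1]]]'

```text
time: 13.08
ee_pos: [0.6904, 0.0323, 0.1937]
eef_rot: [0.075, 0.997, -0.001, 0.007]
force: [-0.5, -0.9, -0.8]
opening: -0.0
```

```bash
python3 - <<'E'
from h import *
for i in range(3):
    f=vision.grab_frame("side"); s=robot.state(); print(s["ee_pos"],s["eef_rot"],s["force"])
save(f,"side10.png",(260,90,420,270),3.3)
E
```

```text
[0.69077866 0.03229622 0.19435352] [ 7.53361762e-02  9.97130094e-01 -6.94433461e-04  7.45347397e-03] [ 0.30359243 -0.54352316 -0.29600004]
[0.6911897  0.03223099 0.19485807] [ 7.53914026e-02  9.97122023e-01 -6.46662631e-04  7.96179735e-03] [ 0.07242373  0.07861148 -0.41728763]
[0.69136805 0.03218126 0.19513204] [ 7.54209374e-02  9.97117718e-01 -6.28145344e-04  8.21855121e-03] [0.03443151 0.13052457 0.38838123]
```

View pics/side10.png

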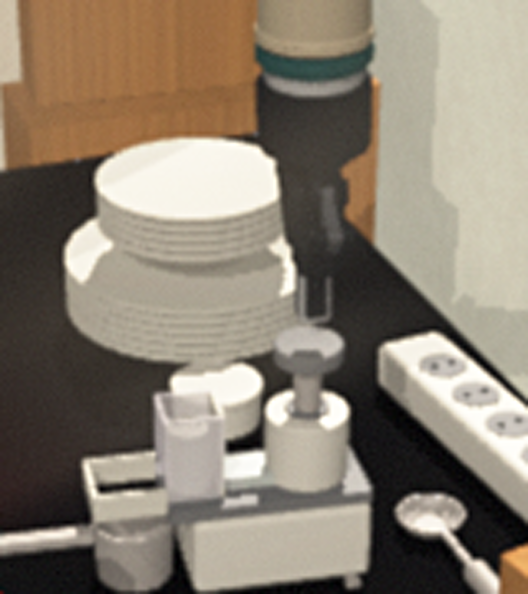

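Call:
move_arm --targets '[[[0, 0, 0, 0, 0.1, -0.2, -1], [0, 0, 0, -0.1, 0.1, -0.4, -1], [0, 0, 0, -0.2, 0.1, -0.6, -1], [0, 0, 0, -0.2, 0.1, -0.9, -1], [0, 0, 0, -0.2, 0.1, -1.2, -1], [0, 0, 0, -0.2, 0.1, -1.5, -1], [0, 0, 0, -0.2, 0.1, -1.7, -1], [0, 0, 0, -0.2, 0.1, -1.9, -1]]]'

```text
time: 13.9
ee_pos: [0.6893, 0.0331, 0.1758]
eef_rot: [0.075, 0.997, -0.001, 0.008]
force: [-1.8, 0.1, 3.2]
opening: -0.0
```

Call:
move_arm --targets '[[[0, 0, 0, 0, 0, -0.1, -1], [0, 0, 0, 0, 0, -0.2, -1], [0, 0, 0, 0, 0, -0.3, -1], [0, 0, 0, 0, 0, -0.4, -1], [0, 0, 0, 0, 0, -0.5, -1], [0, 0, 0, 0, 0, -0.6, -1], [0, 0, 0, 0, 0, -0.7, -1], [0, 0, 0, 0, 0, -0.8, -1]]]'

```text
time: 14.57
ee_pos: [0.6893, 0.0332, 0.1687]
eef_rot: [0.075, 0.997, -0.001, 0.008]
force: [-3.0, -0.9, 7.3]
opening: 0.0001
```

Call:
move_arm --targets '[[[0, 0, 0, 0, 0, -0.1, -1], [0, 0, 0, 0, 0, -0.2, -1], [0, 0, 0, 0, 0, -0.3, -1], [0, 0, 0, 0, 0, -0.4, -1], [0, 0, 0, 0, 0, -0.5, -1], [0, 0, 0, 0, 0, -0.6, -1], [0, 0, 0, 0, 0, -0.7, -1], [0, 0, 0, 0, 0, -0.8, -1]]]'

```text
time: 15.23
ee_pos: [0.6893, 0.0331, 0.1617]
eef_rot: [0.076, 0.997, -0.001, 0.008]
force: [-2.3, -0.4, 6.4]
opening: 0.0002
```

Call:
move_arm --targets '[[[0, 0, 0, 0, 0, -0.05, -1], [0, 0, 0, 0, 0, -0.1, -1], [0, 0, 0, 0, 0, -0.15, -1], [0, 0, 0, 0, 0, -0.2, -1], [0, 0, 0, 0, 0, -0.25, -1], [0, 0, 0, 0, 0, -0.3, -1], [0, 0, 0, 0, 0, -0.35, -1], [0, 0, 0, 0, 0, -0.4, -1]]]'

```text
time: 15.9
ee_pos: [0.6893, 0.0332, 0.1586]
eef_rot: [0.076, 0.997, -0.001, 0.009]
force: [-2.6, -0.0, 7.8]
opening: 0.0
```

Call:
move_arm --targets '[[[0, 0, 0, 0, 0, -0.05, -1], [0, 0, 0, 0, 0, -0.1, -1], [0, 0, 0, 0, 0, -0.15, -1], [0, 0, 0, 0, 0, -0.2, -1], [0, 0, 0, 0, 0, -0.25, -1], [0, 0, 0, 0, 0, -0.3, -1], [0, 0, 0, 0, 0, -0.35, -1], [0, 0, 0, 0, 0, -0.4, -1]]]'

```text
time: 16.57
ee_pos: [0.6893, 0.0331, 0.1554]
eef_rot: [0.076, 0.997, -0.001, 0.009]
force: [-2.3, -0.7, 7.8]
opening: -0.0001
```

```bash
python3 - <<'E'
from h import *
for i in range(4):
    f=vision.grab_frame("side"); s=robot.state(); print(s["time"],s["ee_pos"],s["force"])
E
```

```text
16.6167 [0.68928366 0.0331189  0.15534935] [-1.78696551  0.42305377  6.21981322]
16.6667 [0.68930557 0.03312937 0.15535533] [-2.83373682 -1.43927873  6.72273647]
16.7167 [0.68929987 0.03310807 0.15533327] [-2.31826937 -0.015932    5.41392516]
16.7667 [0.68925993 0.033145   0.15530928] [-2.51777222  0.88494158  6.24288099]
```

Call:
move_arm --targets '[[[0, 0, 0, 0, 0, -0.04, -1], [0, 0, 0, 0, 0, -0.08, -1], [0, 0, 0, 0, 0, -0.12, -1], [0, 0, 0, 0, 0, -0.16, -1], [0, 0, 0, 0, 0, -0.2, -1], [0, 0, 0, 0, 0, -0.23, -1], [0, 0, 0, 0, 0, -0.26, -1], [0, 0, 0, 0, 0, -0.3, -1]]]'

```text
time: 17.43
ee_pos: [0.6893, 0.0331, 0.1533]
eef_rot: [0.076, 0.997, -0.001, 0.009]
force: [-2.3, -0.5, 7.3]
opening: -0.0
```

Call:
move_arm --targets '[[[0, 0, 0, 0, 0, -0.04, -1], [0, 0, 0, 0, 0, -0.08, -1], [0, 0, 0, 0, 0, -0.12, -1], [0, 0, 0, 0, 0, -0.16, -1], [0, 0, 0, 0, 0, -0.2, -1], [0, 0, 0, 0, 0, -0.23, -1], [0, 0, 0, 0, 0, -0.26, -1], [0, 0, 0, 0, 0, -0.3, -1]]]'

```text
time: 18.1
ee_pos: [0.6893, 0.0331, 0.1512]
eef_rot: [0.076, 0.997, -0.001, 0.009]
force: [-2.5, 0.2, 7.6]
opening: 0.0
```

Call:
move_arm --targets '[[[0, 0, 0, 0, 0, -0.04, -1], [0, 0, 0, 0, 0, -0.08, -1], [0, 0, 0, 0, 0, -0.12, -1], [0, 0, 0, 0, 0, -0.16, -1], [0, 0, 0, 0, 0, -0.2, -1], [0, 0, 0, 0, 0, -0.23, -1], [0, 0, 0, 0, 0, -0.26, -1], [0, 0, 0, 0, 0, -0.3, -1]]]'

```text
time: 18.77
ee_pos: [0.6893, 0.0331, 0.1492]
eef_rot: [0.076, 0.997, -0.0, 0.009]
force: [-2.8, 0.5, 7.2]
opening: 0.0001
```

Call:
move_arm --targets '[[[0, 0, 0, 0, 0, -0.04, -1], [0, 0, 0, 0, 0, -0.08, -1], [0, 0, 0, 0, 0, -0.12, -1], [0, 0, 0, 0, 0, -0.16, -1], [0, 0, 0, 0, 0, -0.2, -1], [0, 0, 0, 0, 0, -0.23, -1], [0, 0, 0, 0, 0, -0.26, -1], [0, 0, 0, 0, 0, -0.3, -1]]]'

```text
time: 19.43
ee_pos: [0.6893, 0.0331, 0.1473]
eef_rot: [0.076, 0.997, -0.0, 0.009]
force: [-3.2, -0.3, 7.9]
opening: -0.0
```

Call:
move_arm --targets '[[[0, 0, 0, 0, 0, -0.03, -1], [0, 0, 0, 0, 0, -0.06, -1], [0, 0, 0, 0, 0, -0.09, -1], [0, 0, 0, 0, 0, -0.12, -1], [0, 0, 0, 0, 0, -0.15, -1], [0, 0, 0, 0, 0, -0.17, -1], [0, 0, 0, 0, 0, -0.19, -1], [0, 0, 0, 0, 0, -0.2, -1]]]'

```text
time: 20.1
ee_pos: [0.6893, 0.0331, 0.1463]
eef_rot: [0.076, 0.997, -0.0, 0.01]
force: [-2.7, -0.1, 7.9]
opening: -0.0001
```

Call:
move_arm --targets '[[[0, 0, 0, 0, 0, -0.03, -1], [0, 0, 0, 0, 0, -0.06, -1], [0, 0, 0, 0, 0, -0.09, -1], [0, 0, 0, 0, 0, -0.12, -1], [0, 0, 0, 0, 0, -0.15, -1], [0, 0, 0, 0, 0, -0.17, -1], [0, 0, 0, 0, 0, -0.19, -1], [0, 0, 0, 0, 0, -0.2, -1]]]'

```text
time: 20.77
ee_pos: [0.6893, 0.0331, 0.1455]
eef_rot: [0.076, 0.997, -0.0, 0.01]
force: [-4.1, -0.1, 8.7]
opening: 0.0004
```

Call:
move_arm --targets '[[[0, 0, 0, 0, 0, -0.03, -1], [0, 0, 0, 0, 0, -0.06, -1], [0, 0, 0, 0, 0, -0.09, -1], [0, 0, 0, 0, 0, -0.12, -1], [0, 0, 0, 0, 0, -0.15, -1], [0, 0, 0, 0, 0, -0.17, -1], [0, 0, 0, 0, 0, -0.19, -1], [0, 0, 0, 0, 0, -0.2, -1]]]'

```text
time: 21.43
ee_pos: [0.6893, 0.0331, 0.1453]
eef_rot: [0.076, 0.997, -0.0, 0.01]
force: [-5.0, -0.3, 11.8]
opening: -0.0002
```

The force rose sharply to 11.8 N with no more travel, so the plunger is on its stop at about 30.5 mm. I hold there.

```bash
python3 - <<'E'
from h import *
for i in range(5):
    f=vision.grab_frame("side"); s=robot.state(); print(s["time"],s["ee_pos"],s["force"])
save(f,"side11.png",(220,150,380,270),5)
E
```

```text
21.4833 [0.68932277 0.03314402 0.14531548] [-3.87663377  0.13954128 12.21910429]
21.5333 [0.6893301  0.03311923 0.1452785 ] [-5.09393174 -1.6263134  12.17851314]
21.5833 [0.68931638 0.03313665 0.14531542] [-4.34119868  0.0899639  11.51911134]
21.6333 [0.68930244 0.03314913 0.14529866] [-4.73107215 -0.97637002 11.28920666]
21.6833 [0.68931736 0.0331308  0.14530675] [-4.95968111 -0.41984432 11.8135174 ]
```

View pics/side11.png

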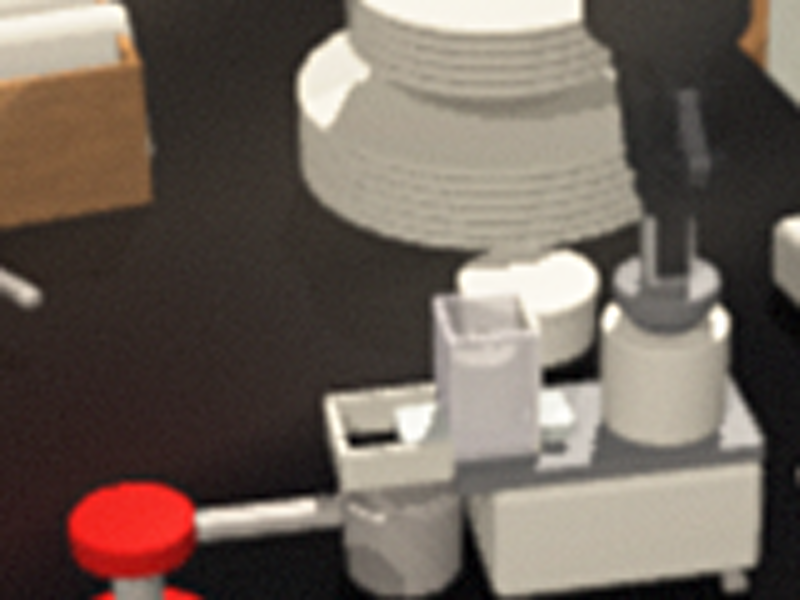

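A slightly firmer hold gives some margin, then I let it rise slowly.

Call:
move_arm --targets '[[[0, 0, 0, 0, 0, -0.16, -1], [0, 0, 0, 0, 0, -0.18, -1], [0, 0, 0, 0, 0, -0.2, -1], [0, 0, 0, 0, 0, -0.22, -1], [0, 0, 0, 0, 0, -0.22, -1], [0, 0, 0, 0, 0, -0.22, -1], [0, 0, 0, 0, 0, -0.22, -1], [0, 0, 0, 0, 0, -0.22, -1]]]'

```text
time: 22.35
ee_pos: [0.6893, 0.0331, 0.1452]
eef_rot: [0.076, 0.997, -0.0, 0.01]
force: [-5.0, -0.5, 13.9]
opening: 0.0001
```

```bash
python3 - <<'E'
from h import *
for i in range(4):
    f=vision.grab_frame("side"); s=robot.state(); print(s["time"],s["ee_pos"],s["force"])
E
```

```text
22.4 [0.68932371 0.03313254 0.14520821] [-5.29293825 -0.24702185 13.59396038]
22.45 [0.68933995 0.03311629 0.14523326] [-5.13769646 -0.40180981 14.52739919]
22.5 [0.68932746 0.03315865 0.14523228] [-5.53038601 -1.11899523 13.63777142]
22.55 [0.68933552 0.03312167 0.14521235] [-5.12717142 -0.21811752 13.94160415]
```

Held at about 14 N for more than 0.5 s. Now I raise it gently.

Call:
move_arm --targets '[[[0, 0, 0, 0, 0, 0.1, -1], [0, 0, 0, 0, 0, 0.4, -1], [0, 0, 0, 0, 0, 0.7, -1], [0, 0, 0, 0, 0, 1, -1], [0, 0, 0, 0, 0, 1.3, -1], [0, 0, 0, 0, 0, 1.6, -1], [0, 0, 0, 0, 0, 1.9, -1], [0, 0, 0, 0, 0, 2.2, -1]]]'

```text
time: 23.22
ee_pos: [0.6893, 0.0331, 0.1673]
eef_rot: [0.076, 0.997, -0.0, 0.01]
force: [-0.9, -0.2, 2.4]
opening: -0.0
```

Call:
move_arm --targets '[[[0, 0, 0, 0, 0, 0.3, -1], [0, 0, 0, 0, 0, 0.6, -1], [0, 0, 0, 0, 0, 0.9, -1], [0, 0, 0, 0, 0, 1.2, -1], [0, 0, 0, 0, 0, 2, -1], [0, 0, 0, 0, 0, 4, -1], [0, 0, 0, 0, 0, 6, -1], [0, 0, 0, 0, 0, 8, -1]]]'

```text
time: 23.88
ee_pos: [0.6892, 0.0331, 0.2481]
eef_rot: [0.076, 0.997, -0.0, 0.01]
force: [0.4, 0.3, 0.1]
opening: 0.0003
```

Call:
move_arm --targets '[[[0, 0, 0, -3, 1.6, 0, -1], [0, 0, 0, -6, 3.2, 0, -1], [0, 0, 0, -9, 5, 0, -1], [0, 0, 0, -12, 7, 0, -1], [0, 0, 0, -15, 9, 0, -1], [0, 0, 0, -18, 11, 0, -1], [0, 0, 0, -21, 13, 0, -1], [0, 0, 0, -21, 13, 0, -1]]]'

```text
time: 24.55
ee_pos: [0.473, 0.168, 0.2485]
eef_rot: [0.071, 0.997, 0.001, 0.008]
force: [-1.5, 0.7, -0.4]
opening: 0.0
```

```bash
python3 - <<'E'
from h import *
s=robot.state(); print(s["time"],s["ee_pos"],s["force"])
for n in ["top","side"]:
    f=vision.grab_frame(n); save(f,n+"12.png",(220,150,380,270) if n=="side" else (200,180,360,300),5); save(f,n+"12f.png")
    for l in ["scoop_cup","mouth","plunger_top","tablet0"]:
        for r in vision.place_of(f,l)[:3]: print(l,np.round(r["location"],4),round(r["p"],2),px(f,r["location"]))
    P=cloud(f)
    q=P[(np.hypot(P[...,0]-.689,P[...,1]-.034)<.04)&(P[...,2]>.15)]; print("plz",np.median(q[:,2]),q[:,2].max())
    q=P[(np.hypot(P[...,0]-.562,P[...,1]-.054)<.018)&(P[...,2]<.04)]; print("in cup z",np.percentile(q[:,2],[10,50,90]) if len(q) else None)
    q=P[(np.hypot(P[...,0]-.605,P[...,1]-.047)<.014)]; print("mag z",np.percentile(q[:,2],[10,50,90]))
E
```

```text
24.55 [0.47297723 0.1680154  0.24850394] [-1.4770917   0.70960819 -0.35444256]
scoop_cup [0.5627 0.0558 0.0282] 0.62 [275 244]
mouth [0.5648 0.0548 0.0629] 0.93 [274 242]
mouth [ 0.2764 -0.0869  0.0638] 0.77 [332 369]
plunger_top [0.6918 0.0315 0.1746] 0.96 [282 180]
plunger_top [ 0.4033 -0.1205  0.1725] 0.92 [351 317]
plunger_top [0.4926 0.0672 0.0356] 0.37 [269 273]
tablet0 [0.5558 0.055  0.0197] 0.6 [275 247]
tablet0 [0.6112 0.0462 0.092 ] 0.45 [277 221]
plz 0.17628737256154037 0.18262275104963965
in cup z [0.00463137 0.02037558 0.02576335]
mag z [0.10165994 0.10607225 0.10950483]
scoop_cup [0.5604 0.0578 0.0212] 0.81 [297 256]
scoop_cup [0.4118 0.3863 0.0146] 0.71 [210 206]
scoop_cup [ 0.539  -0.3169 -0.0018] 0.47 [346 370]
mouth [0.5631 0.0514 0.0677] 0.91 [299 241]
mouth [ 0.2788 -0.0838  0.062 ] 0.59 [188 302]
plunger_top [0.6924 0.0344 0.1805] 0.78 [353 192]
plunger_top [ 0.3997 -0.1213  0.1769] 0.57 [245 254]
tablet0 [0.559  0.0591 0.0232] 0.19 [297 255]
plz 0.17826324266146676 0.18274283000541303
in cup z [0.02344701 0.02482186 0.02820526]
mag z [0.0022894  0.00775318 0.09156751]
```

View pics/top12.png

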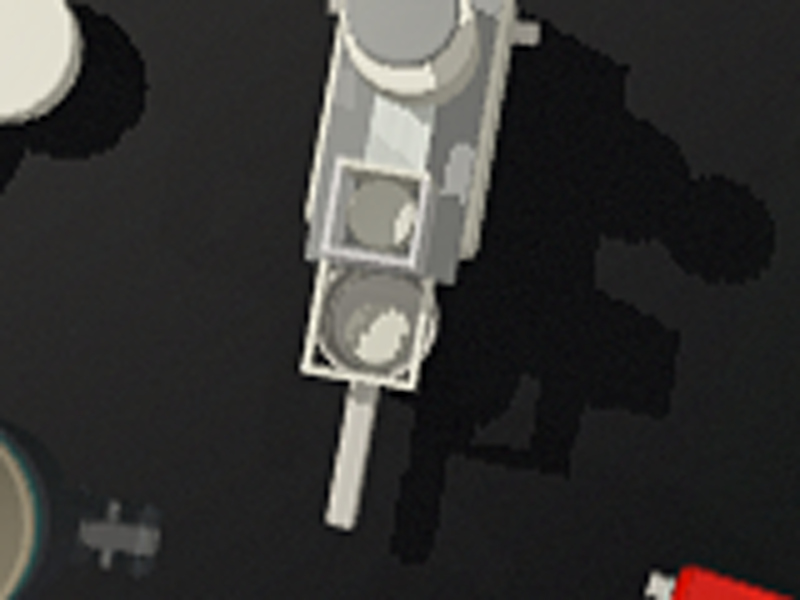

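View pics/side12.png

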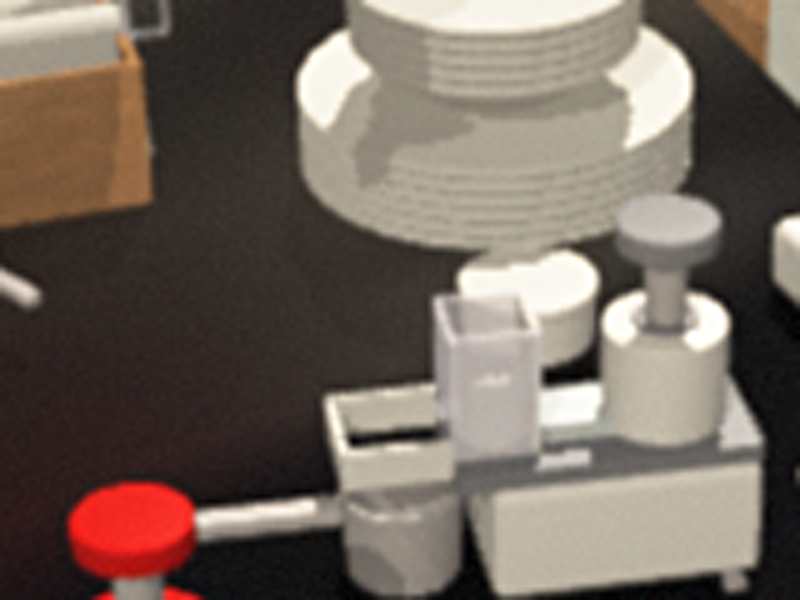

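The top view shows one tablet in the cup at crop (375,330). The magazine's top is at z≈106 mm, which means three tablets left. The plunger is back at 176 mm and the scoop hasn't moved. I check the bystanders, then hand in.

```bash
python3 - <<'E'
from h import *
a=cv2.imread("pics/top0.png"); b=cv2.imread("pics/top12f.png"); d=cv2.absdiff(a,b).max(-1)
for n,(x,y) in dict(tumbler=(437,255),tub=(200,188),spoon1=(489,281),spoon2=(316,155),carton=(410,163),roll=(472,203)).items(): print(n,d[y-15:y+15,x-15:x+15].mean())
f=vision.grab_frame("top")
s=robot.state(); print(s["time"],abs(s["qvel"]).max()); print(robot.sign_off())
E
```

```text
tumbler 2.0866666666666664
tub 3.1655555555555557
spoon1 2.827777777777778
spoon2 2.2855555555555553
carton 3.068888888888889
roll 3.2144444444444447
25.1 0.005550363598526516
the job is handed in; nothing more can be done
None
```

I handed the job in at 25.1 s. One tablet lies in the larger steel scoop, which stands under the white dispenser's mouth.

- **Scoop:** I gripped it by the handle, set it down under the mouth and let go. The pixel measurement before the press put the cup about 2 mm from the mouth's centre. The network estimates put it within about 7 mm, inside the 14 mm limit.
- **Plunger:** I pressed it slowly once, and it bottomed at about 30.5 mm of stroke. I held it there for over 1 s at roughly 12–14 N, against about 8 N of spring force near the stop and a limit of 22 N. Then I let it rise gently.
- **Last checks:**
    - The plunger is back up at 176 mm.
    - The magazine's top is at about 106 mm, which matches three tablets left.
    - The bystanders look the same as in the first top image.
    - The arm is clear of everything.
- **What disagreed:** The side camera's cup estimate was 4–7 mm off the mouth, mostly in y, while the top camera said 1–2 mm. The side view can't see the tablet, so that check rests on the top view alone.

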